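Seat the leaf die in the corner of the stamping bed

ROBOT

A 6-joint arm with a two-finger parallel gripper is mounted at the origin on the work surface. World frame = base frame: x ahead of the robot, y to its left, z up, the work surface at z = 0. Lengths are in m, angles in rad, forces in N, time in s.
With the tool pointing down it reaches from about 0.35 to 0.775 m from the base axis. Payload 5.5 kg.
Tool frame: the origin (TCP) lies between the finger pads; the fingertips stand 11 mm ahead of it and the grasp point (between the pads) lies 8 mm behind it (tips_ahead is the distance from the TCP to the fingertips, in m); z points along the fingers, y is the line along which they close (so a half turn about z gives the same grasp; the last joint's range is limited). The gripper opens to 85 mm and grips with 20 to 120 N. Pads are 22 mm wide; open, the fingers measure 114 mm over their backs; the gripper's body (76 mm by 85 mm) begins 54 mm behind the grasp point. The pads swing forward as they close: fully open they stand 13 mm farther back than shut.
Start: joints at [1.029, 0.313, 0.046, 1.304, 0, 1.431], TCP at [0.225, 0.529, 0.242] pointing down, gripper open.
Joint ranges: [-2.76, 2.76], [-0.86, 1.69], [-1.03, 1.26], [-2.2, 2.34], [-1.47, 1.5], [-3.14, 3.14]. Speed limits (rad/s): [2.57, 2.57, 3.14, 3.14, 3.14, 3.14].

INTERFACE

Orientations are given as a unit quaternion [w, x, y, z].
In Python, from workcell import * gives the robot as it stands. The module is installed in compiled form; this text tells all that it offers.
- The arm moves only by the tool jog_arm, never from a script. Its argument "moves" is a list of rows, each an object with "fingers": the closure, from 0 (fully open) to 1 (shut); "slide": the shift along the tool's x, y, z in mm, a list of three; "angular": the turn, a rotation vector about the tool's x, y, z in degrees, a list of three. A call has 1 to 10 rows; each row is the pose to reach, as a shift and turn from the pose commanded when the call began, along the tool's axes at that moment; what a row does not reach only later rows make up. A row lasts 1/12 s, in which the tool goes at most 41.7 mm and 7.16 degrees, less where a joint would pass 70% of its speed; a pose out of reach is approached as far as the arm can. A call with a gripper value outside its range is refused whole. The fingers move at their own pace and stop on an object; "squeeze" is the grip in N (left out, the last holds). Time passes only in rows, so rows that repeat a pose let the fingers close. It gives the time, the measured TCP pose, the force, the opening and the grip force at its end, in the units of the state.
- get_state(): the state, without advancing time (a new reading comes with each control period).
- read_camera(name): name is "side" or "top"; returns a dict with "color" (420x560x3 uint8, red, green, blue), "fovy" (degrees; the focal length in pixels is half the picture's height over the tangent of half this angle, whatever the lens; pixels are square), "cx", "cy" (the principal point, pixels), "world_from_camera" (4x4, takes a point from camera to world coordinates). Camera axes: x right, y down, z forward; pixel columns grow to the right and rows downward; lengths in m; the calibration is good to about 2 mm. A picture is of the moment at which its call begins. There is no depth.
- hand_in(): hands the job in; it is judged then, once.
Trained networks look in a picture, given as the dict that the camera call returned (one of the last four; its "shot" number tells which), for a name from the list of things; names that differ only in an ending like _2 or _b are one class to them, and where a whole thing is asked for, a point or a joint stands for the part that bears it (a point fixed in the world has none). Each returns a list of dicts, best first, with "p" (0 to 1); they miss things now and then, are a little off and sometimes report something else, mostly with a low value. They report only what shows in the picture. A call takes as long as a camera call. They do not tell look-alikes from the thing itself.
- look_for(target, picture): "point" ([column, row] in pixels, amid what is visible of it).
- tip_of(target, picture): "point" ([column, row] in pixels: a listed point, or the origin of a listed thing).
The state is a dict: "clock": time; "joint_pos": joint angles; "qvel": joint speeds; "tau": joint torques, N m; "tcp_pos": TCP position; "orientation": TCP orientation; "wrist_force": force on the tool from outside, world axes, zero at the start; "ft_torque": the same for the moment, N m; "finger_gap": finger opening in m; "grip_force": force on a finger pad.
Only numpy, scipy, OpenCV 4.12 (cv2) and the standard library are available. Lean on these libraries where they do the work, as an engineer would, in place of code of your own. Each camera call takes 0.05 s, during which the arm holds its last target. There are 200 camera calls.

TASK

Load the stamping bed: pick up the rectangular steel leaf die, lift it onto the bed, and press it flat and square into the corner, with one long side of its foot flush against the long fence and one short side flush against the short fence. Finish while still holding the die pressed firmly against both fences at once, as for clamping - do not let go. Leave the doming block, hammer and punch pot where they are.

Things in the scene. Friction and masses are not known exactly. Their poses are not given: they have to be found in the camera images.
- die_centre (a point): Loose steel die, 0.5 to 0.85 kg, upright on the table: foot, lightly oiled, 64 x 44 mm (x by y), 20 mm high; on its middle a darker grip block 40 x 26 mm (x by y), 34 mm high, a small leaf on top; 54 mm high in all. Point on its middle axis, half-way up (27 mm above the underside). x along its long sides, z up. Grip the block across its 26 mm (along y). Turned 180 degrees it seats as well.
- corner (a point): Inner corner of the stamping bed, at bed level (40 mm above the table), where the fences' inner faces meet. Long fence along +y, inner face at x = 0; short fence along -x, inner face at y = 0; bed on the -x, +y side; z up. Seated, the die's centre is at x -22, y +32, z +27 mm. Fixed, oiled steel plate 170 x 150 mm, its middle at x -65, y +55 mm, on a round log slab 276 mm across.
- long_fence: Steel bar 150 mm long (its y), 15 mm wide, standing 16 mm above the bed, fixed along the bed's far edge. Origin: centre of its underside, on the bed surface. Axes as those of the corner.
- short_fence: Steel bar 90 mm long (its x), 15 mm wide, standing 16 mm above the bed, fixed at right angles to the long fence, on its right as seen from the robot; it butts against the long fence. Origin: centre of its underside, on the bed surface. Axes as those of the corner.
- doming_block_centre (a point): Bystander: a round dark steel doming block, 54 mm across and 50 mm high, stepped and pointed on top. Point on its axis, 25 mm above the table. It and the die may be in either of two places left of the bed.
- hammer: Bystander: a hammer lying on the table to the right of the bed.
- punch_pot: Bystander: a terracotta pot of punches, 76 mm across and 80 mm high, punches to 130 mm, standing to the left. Origin: centre of its underside.
Mind the look-alikes: they are no part of the job. Leave any orange or turquoise look-alike of the part that bears die_centre alone.

How it is judged:
By the outcome, as a careful person would: the job done as asked, in the order asked, and still so for the second after the job is handed in, while the arm keeps its last pose, push and grip.
It also fails if it takes over 51 s, if anything falls off the work surface, if the arm or the gripper's body presses on something with over 40 N, if the wrist force passes 120 N, or if a joint passes its speed limit or range.

## Working session

There is one attempt and no reset: what is moved stays moved. The work goes in short steps, Python scripts to look and compute and a tool call to move; the robot and the scene stay as the last step left them, time stands still between calls to the robot, and variables do not carry over. Pictures are saved under pics/ and viewed, at most 10 in all, crops included, and the job is handed in when it is done.

Besides the shell and the picture viewer there is one more tool, called after "Emit:" by a JSON object that holds its "name" and its "arguments". jog_arm: Moves the arm, as the interface text tells. Its arguments: {"type":"object","properties":{"moves":{"type":"array","items":{"type":"object","properties":{"fingers":{"type":"number"},"slide":{"type":"array","items":{"type":"number"}},"angular":{"type":"array","items":{"type":"number"}}}}},"squeeze":{"type":"number"}},"required":["moves"]}

```bash
mkdir -p pics; cat > h.py <<'E'
from workcell import *
import numpy as np, cv2
def ray(pic,uv):
    f=210/np.tan(np.radians(pic["fovy"])/2);T=np.array(pic["world_from_camera"])
    d=T[:3,:3]@np.array([(uv[0]-pic["cx"])/f,(uv[1]-pic["cy"])/f,1]);return T[:3,3],d
def atz(pic,uv,z):
    o,d=ray(pic,uv);return o+d*(z-o[2])/d[2]
def proj(pic,p):
    f=210/np.tan(np.radians(pic["fovy"])/2);T=np.linalg.inv(np.array(pic["world_from_camera"]))
    c=T[:3,:3]@np.array(p)+T[:3,3];return np.array([pic["cx"]+f*c[0]/c[2],pic["cy"]+f*c[1]/c[2]])
def tri(a,ua,b,ub):
    o,d=ray(a,ua);p,e=ray(b,ub);d=d/np.linalg.norm(d);e=e/np.linalg.norm(e)
    s=np.linalg.lstsq(np.c_[d,-e],p-o,rcond=None)[0];x=o+s[0]*d;y=p+s[1]*e
    return (x+y)/2,np.linalg.norm(x-y)
def save(n,im): cv2.imwrite("pics/"+n,cv2.cvtColor(np.ascontiguousarray(im),cv2.COLOR_RGB2BGR))
E
python3 - <<'E'
from h import *
np.set_printoptions(precision=4,suppress=True)
P={n:read_camera(n) for n in("top","side")}
for n,p in P.items():
    save(n+"0.png",p["color"]);print(n,p["fovy"],p["cx"],p["cy"],np.array(p["world_from_camera"])[:3,3])
    for t in("die_centre","corner","long_fence","short_fence","doming_block_centre"):
        print(t,[(np.round(r["point"],1).tolist(),round(r["p"],2)) for r in tip_of(t,p)[:4]])
s=get_state();print(s["clock"],s["tcp_pos"],s["orientation"],s["finger_gap"])
E
```

```text
top 46.759031950437105 277.42891015605954 204.42265893846263 [0.4093 0.0105 1.3654]
die_centre [([206.4, 190.8], 0.88), ([160.0, 151.3], 0.83), ([243.8, 205.3], 0.77), ([164.6, 193.6], 0.73)]
corner [([361.6, 207.7], 0.82)]
long_fence [([341.8, 208.0], 0.66)]
short_fence [([368.5, 219.7], 0.66), ([204.5, 252.9], 0.2)]
doming_block_centre [([206.8, 253.1], 0.53), ([123.8, 230.7], 0.35)]
side 55.999256672582106 278.7837556771174 214.53095659616397 [ 0.1967 -0.774   0.6722]
die_centre [([266.6, 203.4], 0.82), ([248.9, 170.9], 0.81), ([260.1, 181.5], 0.71), ([274.3, 156.9], 0.55)]
corner [([320.4, 266.8], 0.69)]
long_fence [([304.7, 254.1], 0.7)]
short_fence [([310.8, 275.7], 0.88)]
doming_block_centre [([212.3, 200.4], 0.59)]
0.6 [0.2249 0.5292 0.2423] [0.     0.1995 0.9799 0.0001] 0.08498747156958535
```

View pics/top0.png

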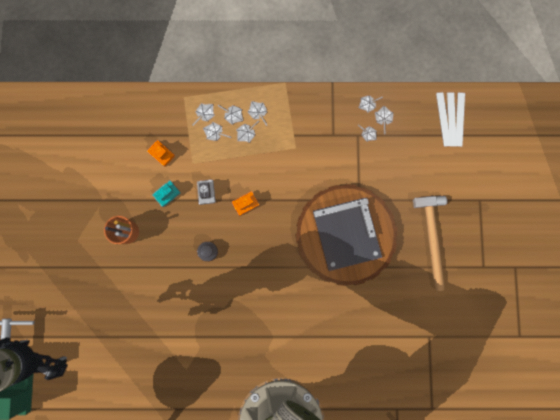

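View pics/side0.png

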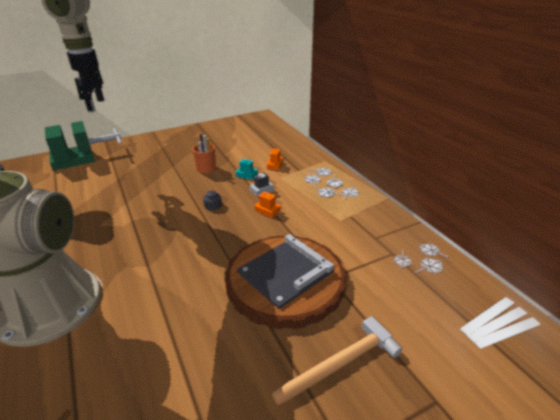

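Die candidates in the top view are grey (206,191), orange (160,152) and (245,204), and turquoise (165,194). The grey steel one with the darker block fits, and it also appears in the side view at about (262,184). The bed's inner corner is at about top (361,208). I'll confirm the die in a crop.

```bash
python3 - <<'E'
from h import *
p=read_camera("top");q=read_camera("side")
c=lambda im,x,y,w,h,k:cv2.resize(im[y:y+h,x:x+w],None,fx=k,fy=k,interpolation=cv2.INTER_CUBIC)
a=c(p["color"],186,173,40,36,10)[:300,:400];a=c(p["color"],186,175,40,30,10)
b=c(q["color"],240,165,40,30,10)
d=c(p["color"],305,190,80,60,5)[:300,:400];e=c(q["color"],235,230,100,75,4)
save("crop1.png",np.vstack([np.hstack([a,b]),np.hstack([d,e])]))
E
```

```text
(no output)
```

View pics/crop1.png

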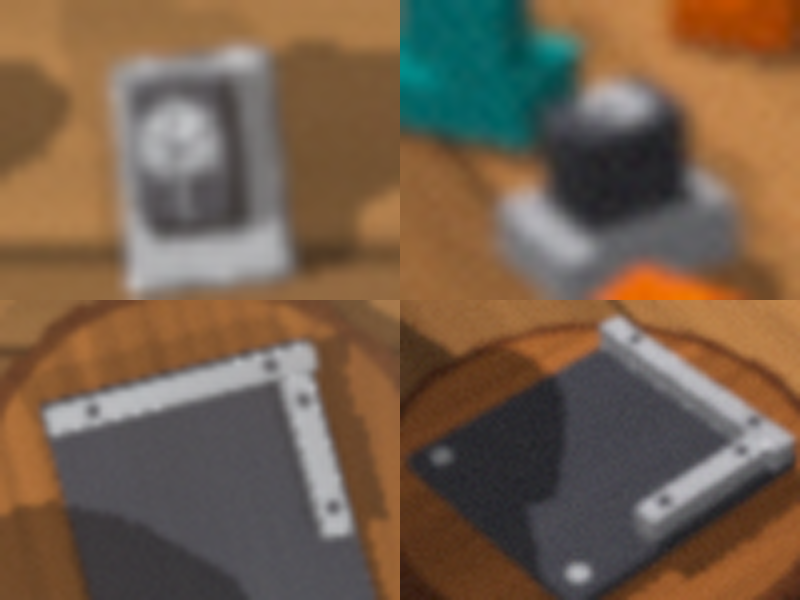

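The crop confirms the die: grey foot with a dark block at top (206,191), and an L-shaped bright fence with its inner corner at about (361,208). I'll fit the box models in both views.

```bash
cat > fit.py <<'E'
from h import *
from scipy.optimize import minimize
K=8
def box(x0,x1,y0,y1,z0,z1): return np.array([[x,y,z] for x in(x0,x1) for y in(y0,y1) for z in(z0,z1)])/1000
def place(b,x,y,a,z):
    c,s=np.cos(a),np.sin(a);return b@np.array([[c,-s,0],[s,c,0],[0,0,1]]).T+[x,y,z]
def render(pic,boxes,roi):
    x,y,w,h=roi;m=np.zeros((h*K,w*K),np.uint8)
    for b in boxes:
        uv=np.array([proj(pic,p) for p in b]);uv=((uv-[x,y]+.5)*K*16).astype(np.int32)
        cv2.fillConvexPoly(m,cv2.convexHull(uv),255,shift=4)
    return cv2.resize(m,(w,h),interpolation=cv2.INTER_AREA)/255.
def fit(views,mk,z,x0,step):
    def cost(v): 
        return sum((np.abs(render(p,[place(b,v[0],v[1],v[2],z) for b in mk(v)],r)-m)*ok).sum() for p,r,m,ok in views)
    best=None
    for k in range(3):
        S=np.array(x0)+np.vstack([np.zeros(len(x0)),np.diag(step)*(1 if k%2==0 else -1)])
        r=minimize(cost,x0,method="Nelder-Mead",options=dict(initial_simplex=S,xatol=1e-5,fatol=1e-3,maxiter=300));x0=r.x
    return r.x,r.fun
def crop(p,r): x,y,w,h=r;return cv2.cvtColor(p["color"],cv2.COLOR_RGB2HSV)[y:y+h,x:x+w].astype(float)
die=lambda v:[box(-32,32,-22,22,0,20),box(-20,20,-13,13,20,52)]
fen=lambda v:[box(0,15,-15-v[3]*1e3,135-v[3]*1e3,0,16),box(-90,0,-15,0,0,16)]
E
python3 - <<'E'
from fit import *
np.set_printoptions(precision=4,suppress=True)
p=read_camera("top");q=read_camera("side")
def dv(pic,r):
    h=crop(pic,r);m=np.clip((110-h[...,1])/50,0,1)
    ok=~((h[...,1]>170)&(h[...,2]>120)) ; ok=cv2.erode(ok.astype(np.uint8),np.ones((3,3)))
    return pic,r,m,ok
g=atz(p,(206,191),.03);print(g)
T=dv(p,(190,174,32,36));S=dv(q,(246,168,32,32))
for vs in([T],[T,S]): print("die",fit(vs,die,0,[g[0],g[1],.05],[.004,.004,.1]))
def fv(pic,r):
    h=crop(pic,r);m=np.clip((h[...,2]-120)/60,0,1)*np.clip((90-h[...,1])/40,0,1);return pic,r,m,np.ones_like(m)
g=atz(p,(361,208),.04);print(g)
T=fv(p,(308,192,74,70));S=fv(q,(278,228,62,66))
for vs in([T],[S],[T,S]): print("fence",fit(vs,fen,.04,[g[0],g[1],.2,.002],[.004,.004,.1,.003]))
for n,v in(("a",T),("b",S)): print(v[2].sum())
dm=[(tip_of("doming_block_centre",x)[0]["point"]) for x in(p,q)];print(tri(p,dm[0],q,dm[1]))
print(get_state()["clock"])
E
```

```text
[0.6242 0.207  0.03  ]
die (array([0.6256, 0.2109, 0.1023]), np.float64(18.372549019607845))
die (array([0.6251, 0.2113, 0.113 ]), np.float64(58.9))
[ 0.5752 -0.2216  0.04  ]
fence (array([ 0.5828, -0.2203,  0.2545,  0.0034]), np.float64(159.84088235294115))
fence (array([ 0.5868, -0.2129,  0.2276, -0.0005]), np.float64(407.6422058823529))
fence (array([ 0.5824, -0.2185,  0.2412,  0.0032]), np.float64(588.6547058823529))
425.4541666666667
424.9891666666667
(array([0.4572, 0.204 , 0.023 ]), np.float64(0.007665892793877966))
0.9
```

```bash
python3 - <<'E'
from fit import *
p=read_camera("top");q=read_camera("side")
def ov(pic,r,bs,k):
    x,y,w,h=r;im=cv2.resize(pic["color"][y:y+h,x:x+w],None,fx=k,fy=k,interpolation=cv2.INTER_CUBIC)
    for b in bs:
        uv=np.array([proj(pic,t) for t in b]);uv=((uv-[x,y]+.5)*k).astype(np.int32)
        for i in range(8):
            for j in range(i):
                if bin(i^j).count("1")==1: cv2.line(im,tuple(map(int,uv[i])),tuple(map(int,uv[j])),(255,0,0),1)
    return im
D=[place(b,.6251,.2113,.113,0) for b in die(0)]
F=[place(b,.5828,-.2203,.2545,.04) for b in fen([0,0,0,.0034])]
a=ov(p,(186,175,40,30),D,10);b=ov(q,(240,165,40,30),D,10);c=ov(p,(305,190,80,60),F,5);d=ov(q,(265,225,80,60),F,5)
save("ov1.png",np.vstack([np.hstack([a,b]),np.hstack([c,d])]))
E
```

```text
(no output)
```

View pics/ov1.png

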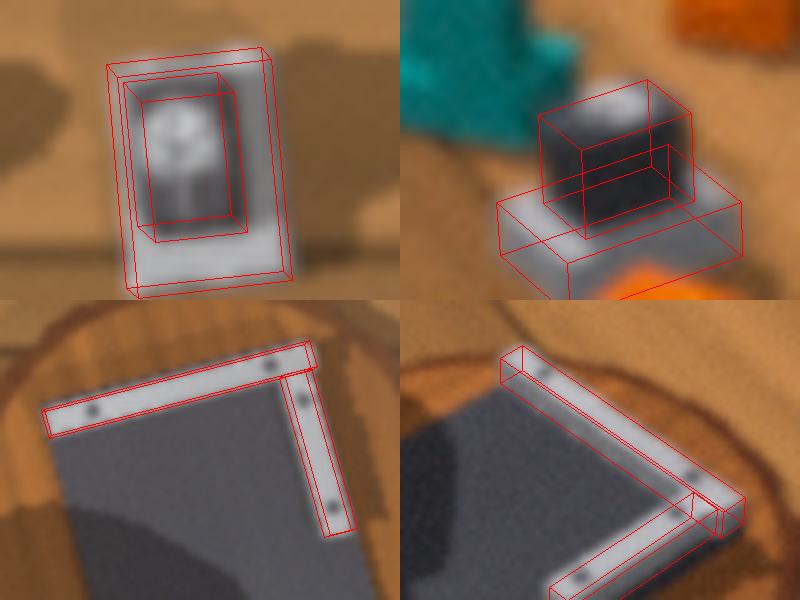

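The overlay shows good fits: die at (0.6255, 0.211) with yaw about 6°, bed corner at (0.583, -0.220) with yaw about 14.6°. Next I move above the die.

Emit:
{"name": "jog_arm", "arguments": {"moves": [{"slide": [-493,-136,60],"angular": [0,0,-29.2],"fingers": 0.2},{"slide": [-493,-136,60],"angular": [0,0,-29.2],"fingers": 0.2},{"slide": [-493,-136,60],"angular": [0,0,-29.2],"fingers": 0.2},{"slide": [-493,-136,60],"angular": [0,0,-29.2],"fingers": 0.2},{"slide": [-493,-136,60],"angular": [0,0,-29.2],"fingers": 0.2},{"slide": [-493,-136,60],"angular": [0,0,-29.2],"fingers": 0.2},{"slide": [-493,-136,60],"angular": [0,0,-29.2],"fingers": 0.2},{"slide": [-493,-136,60],"angular": [0,0,-29.2],"fingers": 0.2},{"slide": [-493,-136,60],"angular": [0,0,-29.2],"fingers": 0.2},{"slide": [-493,-136,60],"angular": [0,0,-29.2],"fingers": 0.2}], "squeeze": 80}}

```text
clock: 1.83
tcp_pos: [0.5401, 0.2787, 0.1953]
orientation: [0.0, -0.054, 0.999, 0.0]
wrist_force: [-0.3, 0.8, -0.1]
finger_gap: 0.0685
grip_force: 0.0
```

Emit:
{"name": "jog_arm", "arguments": {"moves": [{"slide": [-70,-70,40],"fingers": 0.2},{"slide": [-70,-70,70],"fingers": 0.2},{"slide": [-70,-70,70],"fingers": 0.2},{"slide": [-70,-70,70],"fingers": 0.2},{"slide": [-70,-70,70],"fingers": 0.2},{"slide": [-70,-70,70],"fingers": 0.2}]}}

```text
schema error: expected keys fingers, slide, angular
```

```bash
cat > to.py <<'E'
from h import *
import sys
from scipy.spatial.transform import Rotation as R
s=get_state();q=s["orientation"];r=R.from_quat([q[1],q[2],q[3],q[0]])
t=np.array(list(map(float,sys.argv[1:4])));M=r.as_matrix()
print("slide mm",np.round(M.T@(t-s["tcp_pos"])*1e3,1),"tcp",np.round(s["tcp_pos"],4),"x-yaw",np.degrees(np.arctan2(M[1,0],M[0,0])).round(2),"yyaw",np.degrees(np.arctan2(M[1,1],M[0,1])).round(2),"zaxis",M[:,2].round(4),"F",np.round(s["wrist_force"],1),"gap",s["finger_gap"],"clk",s["clock"])
E
python3 to.py .6255 .211 .035
```

```text
slide mm [-77.5 -76.5 160.3] tcp [0.5401 0.2787 0.1953] x-yaw -173.83 yyaw 96.17 zaxis [ 4.e-04  3.e-04 -1.e+00] F [-0.3  0.8 -0.1] gap 0.0685204097938027 clk 1.8333
```

Emit:
{"name": "jog_arm", "arguments": {"moves": [{"slide": [-70,-70,40],"angular": [0,0,0],"fingers": 0.2},{"slide": [-70,-70,70],"angular": [0,0,0],"fingers": 0.2},{"slide": [-70,-70,70],"angular": [0,0,0],"fingers": 0.2},{"slide": [-70,-70,70],"angular": [0,0,0],"fingers": 0.2},{"slide": [-70,-70,70],"angular": [0,0,0],"fingers": 0.2},{"slide": [-70,-70,70],"angular": [0,0,0],"fingers": 0.2}]}}

```text
clock: 2.33
tcp_pos: [0.6155, 0.2183, 0.1254]
orientation: [-0.0, -0.054, 0.999, 0.0]
wrist_force: [0.1, 0.2, 1.3]
finger_gap: 0.0679
grip_force: 0.0
```

```bash
python3 to.py .6255 .211 .035
```

```text
slide mm [-9.2 -8.4 90.4] tcp [0.6155 0.2183 0.1254] x-yaw -173.84 yyaw 96.16 zaxis [-9.e-04  3.e-04 -1.e+00] F [0.1 0.2 1.3] gap 0.06793779865256273 clk 2.3333
```

Emit:
{"name": "jog_arm", "arguments": {"moves": [{"slide": [-8,-7,20],"angular": [0,0,0],"fingers": 0.2},{"slide": [-8,-7,40],"angular": [0,0,0],"fingers": 0.2},{"slide": [-8,-7,40],"angular": [0,0,0],"fingers": 0.2},{"slide": [-8,-7,40],"angular": [0,0,0],"fingers": 0.2},{"slide": [-8,-7,40],"angular": [0,0,0],"fingers": 0.2}]}}

```text
clock: 2.75
tcp_pos: [0.6246, 0.2134, 0.0874]
orientation: [0.001, -0.055, 0.999, 0.0]
wrist_force: [-0.4, 0.9, 0.7]
finger_gap: 0.0683
grip_force: 0.0
```

```bash
python3 to.py .6255 .211 .035; python3 - <<'E'
from fit import *
q=read_camera("side");p=read_camera("top")
c=lambda im,x,y,w,h,k:cv2.resize(im[y:y+h,x:x+w],None,fx=k,fy=k,interpolation=cv2.INTER_CUBIC)
save("near.png",np.hstack([c(p["color"],176,160,66,66,6),c(q["color"],228,135,66,66,6)]))
E
```

```text
slide mm [-0.5 -2.5 52.4] tcp [0.6246 0.2134 0.0874] x-yaw -173.73 yyaw 96.27 zaxis [ 2.1e-03  6.0e-04 -1.0e+00] F [-0.4  0.9  0.7] gap 0.06826401422906446 clk 2.75
```

View pics/near.png

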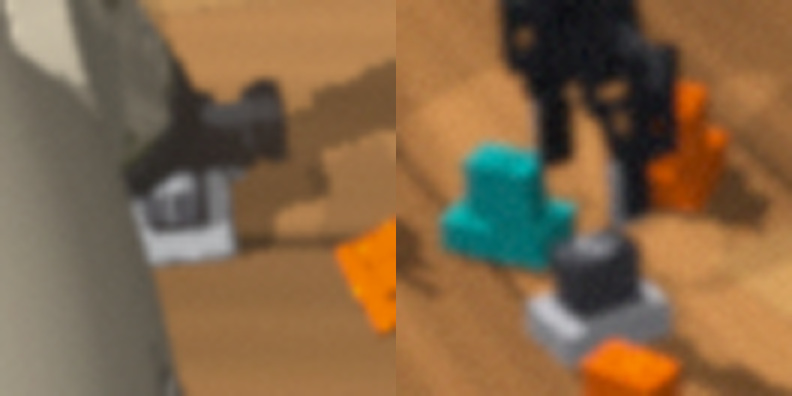

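```bash
python3 - <<'E'
from h import *
p=read_camera("top");q=read_camera("side")
y=np.array([-.108,.994,0])
for s in(-1,1):
    for g in(.034,.045):
        t=np.array([.6246,.2134,.0874-.011+.007])+s*g*y
        print(s,g,((proj(p,t)-[176,160])*6).round(),((proj(q,t)-[228,135])*6+[396,0]).round())
E
```

```text
-1 0.034 [224. 158.] [624. 218.]
-1 0.045 [249. 155.] [635. 227.]
1 0.034 [ 72. 174.] [556. 165.]
1 0.045 [ 48. 177.] [545. 157.]
```

The picture shows the fingers straddling the die: tips at crop (555,160) and (630,215), die block at (597,270), which agrees with the projection. I descend and grip.

Emit:
{"name": "jog_arm", "arguments": {"moves": [{"slide": [-1,-2,20],"angular": [0,0,0],"fingers": 0.2},{"slide": [-1,-2,40],"angular": [0,0,0],"fingers": 0.2},{"slide": [-1,-2,51],"angular": [0,0,0],"fingers": 0.2},{"slide": [-1,-2,51],"angular": [0,0,0],"fingers": 0.2},{"slide": [-1,-2,51],"angular": [0,0,0],"fingers": 1},{"slide": [-1,-2,51],"angular": [0,0,0],"fingers": 1},{"slide": [-1,-2,51],"angular": [0,0,0],"fingers": 1},{"slide": [-1,-2,51],"angular": [0,0,0],"fingers": 1},{"slide": [-1,-2,51],"angular": [0,0,0],"fingers": 1},{"slide": [-1,-2,51],"angular": [0,0,0],"fingers": 1}]}}

```text
clock: 3.78
tcp_pos: [0.6269, 0.2106, 0.036]
orientation: [0.001, -0.054, 0.999, 0.0]
wrist_force: [-0.0, -0.0, 5.8]
finger_gap: 0.0248
grip_force: 80.1
```

```bash
python3 to.py .6255 .211 .035
```

```text
slide mm [1.3 0.6 1. ] tcp [0.6269 0.2106 0.036 ] x-yaw -173.82 yyaw 96.18 zaxis [ 2.8e-03  7.0e-04 -1.0e+00] F [-0.  -0.   5.8] gap 0.024838939526442737 clk 3.7833
```

Emit:
{"name": "jog_arm", "arguments": {"moves": [{"slide": [0,0,-25],"angular": [0,0,0],"fingers": 1},{"slide": [0,0,-55],"angular": [0,0,0],"fingers": 1},{"slide": [0,0,-85],"angular": [0,0,0],"fingers": 1},{"slide": [0,0,-110],"angular": [0,0,0],"fingers": 1},{"slide": [0,0,-110],"angular": [0,0,0],"fingers": 1},{"slide": [0,0,-110],"angular": [0,0,0],"fingers": 1}], "squeeze": 100}}

```text
clock: 4.28
tcp_pos: [0.6264, 0.2103, 0.1447]
orientation: [0.001, -0.054, 0.999, 0.0]
wrist_force: [0.3, -0.2, -6.2]
finger_gap: 0.0246
grip_force: 99.9
```

Emit:
{"name": "jog_arm", "arguments": {"moves": [{"slide": [10,-27,0],"angular": [0,0,6],"fingers": 1},{"slide": [20,-57,0],"angular": [0,0,12],"fingers": 1},{"slide": [31,-87,0],"angular": [0,0,18],"fingers": 1},{"slide": [42,-117,0],"angular": [0,0,24],"fingers": 1},{"slide": [53,-147,0],"angular": [0,0,30],"fingers": 1},{"slide": [64,-177,0],"angular": [0,0,36],"fingers": 1},{"slide": [75,-207,0],"angular": [0,0,42],"fingers": 1},{"slide": [86,-237,0],"angular": [0,0,48],"fingers": 1},{"slide": [97,-267,0],"angular": [0,0,54],"fingers": 1},{"slide": [108,-297,0],"angular": [0,0,60],"fingers": 1}]}}

```text
clock: 5.12
tcp_pos: [0.5476, -0.0974, 0.1408]
orientation: [-0.003, 0.455, 0.891, -0.0]
wrist_force: [0.6, 0.8, -6.0]
finger_gap: 0.0245
grip_force: 100.0
```

```bash
python3 to.py .529 -.1805 .14
```

```text
slide mm [-56.4 -63.8   0.7] tcp [ 0.5476 -0.0974  0.1408] x-yaw 125.89 yyaw 35.89 zaxis [-0.0054  0.0018 -1.    ] F [ 0.6  0.8 -6. ] gap 0.02448797134322561 clk 5.1167
```

Emit:
{"name": "jog_arm", "arguments": {"moves": [{"slide": [-15,-18,0],"angular": [0,0,6],"fingers": 1},{"slide": [-30,-36,0],"angular": [0,0,12],"fingers": 1},{"slide": [-45,-52,0],"angular": [0,0,18],"fingers": 1},{"slide": [-57,-64,0],"angular": [0,0,21.5],"fingers": 1},{"slide": [-57,-64,0],"angular": [0,0,21.5],"fingers": 1},{"slide": [-57,-64,0],"angular": [0,0,21.5],"fingers": 1},{"slide": [-57,-64,0],"angular": [0,0,21.5],"fingers": 1},{"slide": [-57,-64,0],"angular": [0,0,21.5],"fingers": 1}]}}

```text
clock: 5.78
tcp_pos: [0.5316, -0.1792, 0.1428]
orientation: [-0.001, 0.61, 0.792, -0.0]
wrist_force: [0.2, 0.5, -4.8]
finger_gap: 0.0247
grip_force: 100.1
```

```bash
python3 to.py .529 -.1805 .08; python3 - <<'E'
from fit import *
q=read_camera("side");p=read_camera("top")
c=lambda im,x,y,w,h,k:cv2.resize(im[y:y+h,x:x+w],None,fx=k,fy=k,interpolation=cv2.INTER_CUBIC)
save("hover.png",np.hstack([c(p["color"],300,150,90,110,4),c(q["color"],240,190,110,110,4)]))
E
```

```text
slide mm [-0.7 -2.7 62.8] tcp [ 0.5316 -0.1792  0.1428] x-yaw 104.76 yyaw 14.76 zaxis [-0.0024  0.0017 -1.    ] F [ 0.2  0.5 -4.8] gap 0.024741385954428236 clk 5.7833
```

View pics/hover.png

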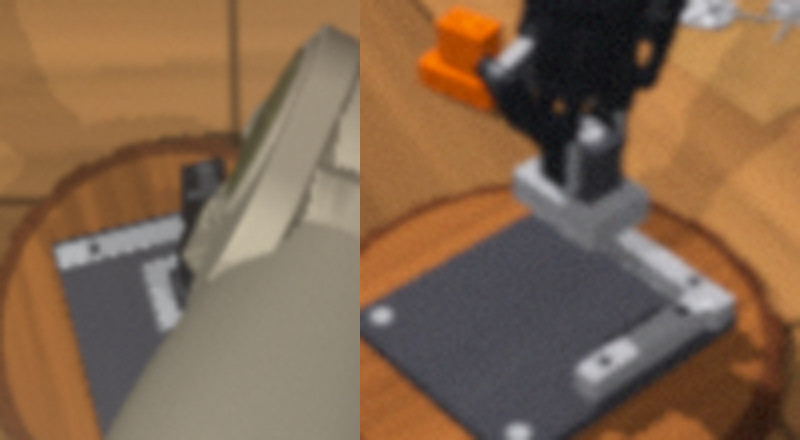

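The picture shows the die held level over the bed, side crop (580,195), clear of both fences and parallel to them. I lower it.

Emit:
{"name": "jog_arm", "arguments": {"moves": [{"slide": [0,-2,20],"angular": [0,0,0],"fingers": 1},{"slide": [0,-2,40],"angular": [0,0,0],"fingers": 1},{"slide": [0,-2,55],"angular": [0,0,0],"fingers": 1},{"slide": [0,-2,60],"angular": [0,0,0],"fingers": 1},{"slide": [0,-2,64],"angular": [0,0,0],"fingers": 1},{"slide": [0,-2,66],"angular": [0,0,0],"fingers": 1},{"slide": [0,-2,67],"angular": [0,0,0],"fingers": 1},{"slide": [0,-2,68],"angular": [0,0,0],"fingers": 1},{"slide": [0,-2,68],"angular": [0,0,0],"fingers": 1},{"slide": [0,-2,68],"angular": [0,0,0],"fingers": 1}]}}

```text
clock: 6.72
tcp_pos: [0.5308, -0.1812, 0.077]
orientation: [0.001, 0.611, 0.792, 0.0]
wrist_force: [0.1, -0.9, -5.6]
finger_gap: 0.0244
grip_force: 100.0
```

```bash
python3 to.py .5534 -.1949 .076
```

```text
slide mm [-19.   18.3   1. ] tcp [ 0.5308 -0.1812  0.077 ] x-yaw 104.68 yyaw 14.68 zaxis [ 1.1e-03 -5.0e-04 -1.0e+00] F [ 0.1 -0.9 -5.6] gap 0.024430432806462177 clk 6.7167
```

Emit:
{"name": "jog_arm", "arguments": {"moves": [{"slide": [0,0,0.7],"angular": [0,0,0],"fingers": 1},{"slide": [0,0,1.4],"angular": [0,0,0],"fingers": 1},{"slide": [0,0,2],"angular": [0,0,0],"fingers": 1},{"slide": [0,0,2],"angular": [0,0,0],"fingers": 1},{"slide": [0,0,2],"angular": [0,0,0],"fingers": 1}]}}

```text
clock: 7.13
tcp_pos: [0.5313, -0.1815, 0.076]
orientation: [0.001, 0.611, 0.792, 0.0]
wrist_force: [-0.7, 0.9, 4.6]
finger_gap: 0.0245
grip_force: 101.8
```

```bash
python3 to.py .5534 -.1949 .076
```

```text
slide mm [-18.6  17.9   0.1] tcp [ 0.5313 -0.1815  0.076 ] x-yaw 104.68 yyaw 14.68 zaxis [ 0.0025 -0.0014 -1.    ] F [-0.7  0.9  4.6] gap 0.02454808494561402 clk 7.1333
```

Emit:
{"name": "jog_arm", "arguments": {"moves": [{"slide": [0,4,0],"angular": [0,0,0],"fingers": 1},{"slide": [0,8,0],"angular": [0,0,0],"fingers": 1},{"slide": [0,12,0],"angular": [0,0,0],"fingers": 1},{"slide": [0,15,0],"angular": [0,0,0],"fingers": 1},{"slide": [0,16.5,0],"angular": [0,0,0],"fingers": 1},{"slide": [0,18,0],"angular": [0,0,0],"fingers": 1},{"slide": [0,19,0],"angular": [0,0,0],"fingers": 1},{"slide": [0,19,0],"angular": [0,0,0],"fingers": 1},{"slide": [0,19,0],"angular": [0,0,0],"fingers": 1}]}}

```text
clock: 7.88
tcp_pos: [0.5478, -0.1775, 0.076]
orientation: [0.0, 0.612, 0.791, -0.002]
wrist_force: [-7.5, -3.2, 9.9]
finger_gap: 0.0242
grip_force: 102.3
```

```bash
python3 to.py .5534 -.1949 .076
```

```text
slide mm [-18.3   1.    0.1] tcp [ 0.5478 -0.1775  0.076 ] x-yaw 104.59 yyaw 14.59 zaxis [-0.0013 -0.003  -1.    ] F [-7.5 -3.2  9.9] gap 0.024242306374261877 clk 7.8833
```

Emit:
{"name": "jog_arm", "arguments": {"moves": [{"slide": [-4,0,0],"angular": [0,0,0],"fingers": 1},{"slide": [-8,0,0],"angular": [0,0,0],"fingers": 1},{"slide": [-12,0,0],"angular": [0,0,0],"fingers": 1},{"slide": [-14,0,0],"angular": [0,0,0],"fingers": 1},{"slide": [-16,0,0],"angular": [0,0,0],"fingers": 1},{"slide": [-18,0,0],"angular": [0,0,0],"fingers": 1},{"slide": [-19,0,0],"angular": [0,0,0],"fingers": 1},{"slide": [-19,0,0],"angular": [0,0,0],"fingers": 1},{"slide": [-19,0,0],"angular": [0,0,0],"fingers": 1}]}}

```text
clock: 8.63
tcp_pos: [0.5522, -0.1947, 0.076]
orientation: [-0.0, 0.611, 0.791, -0.001]
wrist_force: [-8.3, 1.2, 11.1]
finger_gap: 0.0247
grip_force: 102.5
```

```bash
python3 to.py .5534 -.1949 .076;python3 -c "
from h import *;print(get_state()['ft_torque'])"
```

```text
slide mm [-0.5  1.2  0. ] tcp [ 0.5522 -0.1947  0.076 ] x-yaw 104.63 yyaw 14.63 zaxis [-1.9e-03 -9.0e-04 -1.0e+00] F [-8.3  1.2 11.1] gap 0.02467137175367741 clk 8.6333
[ 0.13508923  1.73564189 -0.12475562]
```

Emit:
{"name": "jog_arm", "arguments": {"moves": [{"slide": [-0.7,0,0.3],"angular": [0,0,0],"fingers": 1},{"slide": [-1.4,0,0.6],"angular": [0,0,0],"fingers": 1},{"slide": [-2,0,1],"angular": [0,0,0],"fingers": 1},{"slide": [-2.5,0.5,1],"angular": [0,0,0],"fingers": 1},{"slide": [-2.5,1,1],"angular": [0,0,0],"fingers": 1},{"slide": [-2.5,1,1],"angular": [0,0,0],"fingers": 1},{"slide": [-2.5,1,1],"angular": [0,0,0],"fingers": 1}]}}

```text
clock: 9.22
tcp_pos: [0.5523, -0.1951, 0.076]
orientation: [-0.002, 0.611, 0.792, -0.001]
wrist_force: [-15.0, 6.6, 22.9]
finger_gap: 0.0248
grip_force: 104.0
```

```bash
cat >> to.py <<'E'
print("F tool",(M.T@s["wrist_force"]).round(1),"T tool",(M.T@s["ft_torque"]).round(3))
E
python3 to.py .5534 -.1949 .076
```

```text
slide mm [-0.1  1.1 -0. ] tcp [ 0.5523 -0.1951  0.076 ] x-yaw 104.66 yyaw 14.66 zaxis [-0.004   0.0018 -1.    ] F [-15.    6.6  22.9] gap 0.024756575767086803 clk 9.2167
F tool [ 10.2 -12.9 -22.8] T tool [2.441 1.948 0.308]
```

Emit:
{"name": "jog_arm", "arguments": {"moves": [{"slide": [-0.3,0.3,0],"angular": [0,0,0.3],"fingers": 1},{"slide": [-0.6,0.6,0],"angular": [0,0,0.6],"fingers": 1},{"slide": [-0.6,0.6,0],"angular": [0,0,0.6],"fingers": 1},{"slide": [-0.6,0.6,0],"angular": [0,0,0.6],"fingers": 1}], "squeeze": 115}}

```text
clock: 9.55
tcp_pos: [0.5525, -0.1952, 0.076]
orientation: [-0.003, 0.615, 0.789, -0.001]
wrist_force: [-16.9, 8.4, 23.5]
finger_gap: 0.0246
grip_force: 111.5
```

```bash
python3 to.py .5534 -.1949 .076
```

```text
slide mm [0.1 0.9 0. ] tcp [ 0.5525 -0.1952  0.076 ] x-yaw 104.1 yyaw 14.1 zaxis [-0.005   0.0022 -1.    ] F [-16.9   8.4  23.5] gap 0.02458094116560066 clk 9.55
F tool [ 12.4 -14.5 -23.4] T tool [2.662 2.043 0.064]
```

Emit:
{"name": "jog_arm", "arguments": {"moves": [{"slide": [0,0,0],"angular": [0,0,0.4],"fingers": 1},{"slide": [0,0,0],"angular": [0,0,0.8],"fingers": 1},{"slide": [0,0,0],"angular": [0,0,0.8],"fingers": 1},{"slide": [0,0,0],"angular": [0,0,0.8],"fingers": 1}]}}

```text
clock: 9.88
tcp_pos: [0.5525, -0.1951, 0.0761]
orientation: [-0.003, 0.62, 0.785, -0.001]
wrist_force: [-16.8, 8.2, 22.9]
finger_gap: 0.0241
grip_force: 111.6
```

```bash
python3 to.py .5534 -.1949 .076
```

```text
slide mm [-0.   1.   0.1] tcp [ 0.5525 -0.1951  0.0761] x-yaw 103.41 yyaw 13.41 zaxis [-0.0052  0.0019 -1.    ] F [-16.8   8.2  22.9] gap 0.02406057186519364 clk 9.8833
F tool [ 11.9 -14.6 -22.8] T tool [ 2.807  2.008 -0.742]
```

Emit:
{"name": "jog_arm", "arguments": {"moves": [{"slide": [-0.5,0.5,0.3],"angular": [0,0,-0.3],"fingers": 1},{"slide": [-1,1,0.6],"angular": [0,0,-0.6],"fingers": 1},{"slide": [-1.5,1.2,0.6],"angular": [0,0,-0.6],"fingers": 1},{"slide": [-1.5,1.2,0.6],"angular": [0,0,-0.6],"fingers": 1},{"slide": [-1.5,1.2,0.6],"angular": [0,0,-0.6],"fingers": 1}]}}

```text
clock: 10.3
tcp_pos: [0.5526, -0.1952, 0.076]
orientation: [-0.004, 0.616, 0.788, -0.001]
wrist_force: [-21.7, 11.6, 31.8]
finger_gap: 0.0244
grip_force: 112.9
```

```bash
python3 to.py .5534 -.1949 .076
```

```text
slide mm [0.1 0.9 0. ] tcp [ 0.5526 -0.1952  0.076 ] x-yaw 103.95 yyaw 13.95 zaxis [-0.0074  0.0038 -1.    ] F [-21.7  11.6  31.8] gap 0.024417110108237584 clk 10.3
F tool [ 16.7 -18.4 -31.6] T tool [ 3.506  2.91  -0.196]
```

Emit:
{"name": "jog_arm", "arguments": {"moves": [{"slide": [0,0,0.2],"angular": [-0.2,-0.2,-0.1],"fingers": 1},{"slide": [0,0,0.4],"angular": [-0.4,-0.35,-0.15],"fingers": 1},{"slide": [0,0,0.4],"angular": [-0.4,-0.35,-0.15],"fingers": 1},{"slide": [0,0,0.4],"angular": [-0.4,-0.35,-0.15],"fingers": 1},{"slide": [0,0,0.4],"angular": [-0.4,-0.35,-0.15],"fingers": 1}]}}

```text
clock: 10.72
tcp_pos: [0.5525, -0.1952, 0.076]
orientation: [0.001, 0.615, 0.788, 0.0]
wrist_force: [-22.0, 11.2, 33.9]
finger_gap: 0.0245
grip_force: 113.1
```

```bash
python3 to.py .5534 -.1949 .076;  python3 - <<'E'
from fit import *
q=read_camera("side");p=read_camera("top")
r=(275,225,70,60);k=8
x,y,w,h=r;im=cv2.resize(q["color"][y:y+h,x:x+w],None,fx=k,fy=k,interpolation=cv2.INTER_CUBIC)
save("seat.png",im)
E
```

```text
slide mm [ 0.  1. -0.] tcp [ 0.5525 -0.1952  0.076 ] x-yaw 104.08 yyaw 14.08 zaxis [ 9.e-04 -5.e-04 -1.e+00] F [-22.   11.2  33.9] gap 0.02453688797034467 clk 10.7167
F tool [ 16.2 -18.6 -34. ] T tool [ 3.893  3.157 -0.007]
```

View pics/seat.png

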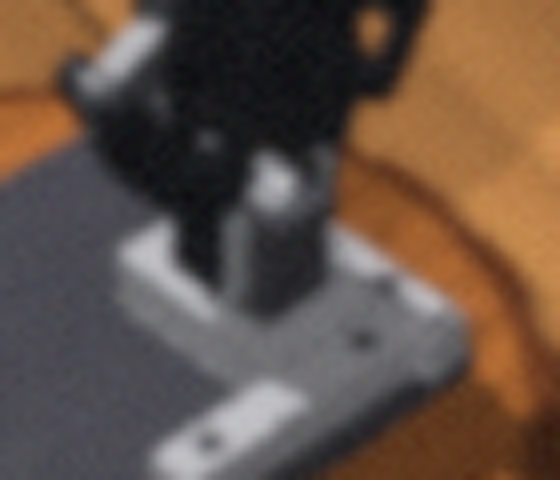

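The picture shows the die seated in the corner against both fences (foot around (220,300)) with the tool vertical. Yaw torque is about 0. I push slightly firmer, then hold.

Emit:
{"name": "jog_arm", "arguments": {"moves": [{"slide": [-0.3,0.3,0.2],"angular": [0,0,0],"fingers": 1},{"slide": [-0.6,0.5,0.4],"angular": [-0.06,-0.06,0],"fingers": 1},{"slide": [-0.6,0.5,0.4],"angular": [-0.06,-0.06,0],"fingers": 1},{"slide": [-0.6,0.5,0.4],"angular": [-0.06,-0.06,0],"fingers": 1},{"slide": [-0.6,0.5,0.4],"angular": [-0.06,-0.06,0],"fingers": 1},{"slide": [-0.6,0.5,0.4],"angular": [-0.06,-0.06,0],"fingers": 1},{"slide": [-0.6,0.5,0.4],"angular": [-0.06,-0.06,0],"fingers": 1},{"slide": [-0.6,0.5,0.4],"angular": [-0.06,-0.06,0],"fingers": 1}]}}

```text
clock: 11.48
tcp_pos: [0.5525, -0.1952, 0.076]
orientation: [0.001, 0.615, 0.788, 0.0]
wrist_force: [-23.7, 12.9, 39.9]
finger_gap: 0.0244
grip_force: 113.6
```

```bash
python3 to.py .5534 -.1949 .076
```

```text
slide mm [ 0.  1. -0.] tcp [ 0.5525 -0.1952  0.076 ] x-yaw 104.08 yyaw 14.08 zaxis [ 1.2e-03 -7.0e-04 -1.0e+00] F [-23.7  12.9  39.9] gap 0.02438490319991784 clk 11.4833
F tool [ 18.3 -19.8 -40. ] T tool [4.428 3.667 0.03 ]
```

Stable under load, so I hand in.

```bash
python3 -c "
from workcell import *
print(hand_in())"
```

```text
the job is handed in; nothing more can be done
None
```

The steel die is in the bed corner, still gripped and pressed about 20 N into the long fence, 18 N into the short fence and 40 N down; the job was handed in at 11.5 s. That it sits flat and square rests on the force and pose readings and one side picture.

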